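# Pack the square reagent bottles into the divided carrier

### The job

Pack the bottle carrier for the stain bench: stand the two square amber bottles in its two empty compartments, one in each, upright, with the foot right down on the carrier's floor, and let go of them. The divider does not always sit in the middle of the carrier, so feel for the compartment and lower each bottle in gently: do not drop it in or force it down on the partitions. Leave the small dropper bottles standing in their compartments and the round bottles and the other things on the bench where they are.

Things in the scene. Friction and masses are not known exactly. Their poses are not given: they have to be found in the camera images.
- square_a_mid (a point): One of two alike: square amber glass bottle, black screw cap; stands on the bench. Body 54 x 54 mm, edges rounded, 90 mm tall, then a sloping shoulder; the cap, 36 mm across, spans 103 to 130 mm above the foot. 0.22 to 0.45 kg. Point: its centre, 65 mm above the foot; z up, x and y square to its sides. In the carrier only the cap leaves room for fingers.
- square_b_mid (a point): One of two alike: square amber glass bottle, black screw cap; stands on the bench. Body 54 x 54 mm, edges rounded, 90 mm tall, then a sloping shoulder; the cap, 36 mm across, spans 103 to 130 mm above the foot. 0.22 to 0.45 kg. Point: its centre, 65 mm above the foot; z up, x and y square to its sides. In the carrier only the cap leaves room for fingers.
- carrier: Bottle carrier: open grey plastic tray, 164 mm (its x) by 228 mm (its y) outside, 62 mm high, walls and floor 5 mm thick, a wire handle reaching 26 mm out of each y end. It does not move. Origin: centre of its underside, on the bench; z up. In it stands a white divider with 2 (along x) by 3 (along y) compartments; four hold dropper bottles, two are empty.
- carrier_floor (a point): Centre of the carrier's floor, 5 mm above the bench; axes as the carrier's. Compartments are 60 x 60 mm inside, pitch 64 mm, partitions 4 mm thick, top edge 74 mm above the bench, square to the tray; bottles stand on this floor. Were the divider central, their centres would lie at x -32, +32 and y -64, 0, +64 mm.
- carrier_rim (a point): Centre of the carrier at rim height, 62 mm above the bench; axes as the carrier's. The divider is smaller than the tray: its middle is up to 10 mm off the carrier's middle along x and, independently, along y. This offset is not measured; it must be seen or felt. Rubber feet hold the divider: 40 N sideways does not shift it.
- dropper_a_mid (a point): Small amber dropper bottle with a black rubber bulb, 32 mm in diameter, 97 mm tall, standing loosely in one of the carrier's compartments (not necessarily in the middle of it). This point is its centre, 48 mm above its foot; z up. Stays where it is.
- dropper_b_mid (a point): Small amber dropper bottle with a black rubber bulb, 32 mm in diameter, 97 mm tall, standing loosely in one of the carrier's compartments (not necessarily in the middle of it). This point is its centre, 48 mm above its foot; z up. Stays where it is.
- dropper_c_mid (a point): Small amber dropper bottle with a black rubber bulb, 32 mm in diameter, 97 mm tall, standing loosely in one of the carrier's compartments (not necessarily in the middle of it). This point is its centre, 48 mm above its foot; z up. Stays where it is.
- dropper_d_mid (a point): Small amber dropper bottle with a black rubber bulb, 32 mm in diameter, 97 mm tall, standing loosely in one of the carrier's compartments (not necessarily in the middle of it). This point is its centre, 48 mm above its foot; z up. Stays where it is.
- round_a_mid (a point): A round bottle, otherwise like the square ones: amber glass, body 58 mm in diameter, black cap, 130 mm tall, standing on the bench among them. This point is its centre, 65 mm above its foot. Stays where it is.
- round_b_mid (a point): A round bottle, otherwise like the square ones: amber glass, body 58 mm in diameter, black cap, 130 mm tall, standing on the bench among them. This point is its centre, 65 mm above its foot. Stays where it is.
- stain_jar_mid (a point): Clear glass staining jar with a lid, 62 x 62 mm foot, 107 mm tall, on the bench. This point is its centre, 53 mm above the bench. Stays where it is.
- petri_dishes: Two clear petri dishes, one on the other, 92 mm in diameter, 34 mm high together. Origin: centre of the underside. Stay where they are.
- slide_box: Grey slide box 85 x 178 mm (its x, y), 35 mm high, lying on the bench. Origin: centre of the underside. Stays where it is.
- marker: Marker pen 132 mm long (along its x), 15 mm thick, lying on the bench. Origin: middle of its underside. Stays where it is.
There are look-alikes about, which are no part of the job. What is shaped like the part that bears square_a_mid but purple is not meant.

How it is judged:
By the outcome, as a careful person would: the job done as asked, in the order asked, and still so for the second after the job is handed in, with the robot touching nothing.
It also fails if it takes over 72 s, if anything falls off the work surface, if the arm or the gripper's body presses on something with over 40 N, if the wrist force passes 120 N, or if a joint passes its speed limit or range.

### The arm

A 6-joint arm with a two-finger parallel gripper is mounted at the origin on the work surface. World frame = base frame: x ahead of the robot, y to its left, z up, the work surface at z = 0. Lengths are in m, angles in degrees, forces in N, time in s.
With the tool pointing down it reaches from about 0.3 to 0.75 m from the base axis. Payload 8.5 kg.
Tool frame: the origin (TCP) lies on the centre line of the jaws, within the pads' length; the fingertips stand 14 mm ahead of it and the grasp point (between the pads) lies 5 mm behind it; z points along the fingers, x is the direction in which the jaws open and shut, and the axes are right-handed (so a half turn about z gives the same grasp; the last joint's range is limited). The gripper opens to 85 mm and grips with 20 to 120 N. Pads are 22 mm wide; open, the fingers measure 114 mm over their backs; the gripper's body (76 mm by 85 mm) begins 54 mm behind the grasp point. The pads swing forward as they close: fully open they stand 13 mm farther back than shut.
Start: joints at [-76.335, 21.807, 74.336, -0, 83.858, -12.336], TCP at [0.241, -0.494, 0.219] pointing down, gripper open.
Joint ranges: [-178.18, 178.18], [-50.72, 133.34], [12.68, 142.11], [-81.47, 261.47], [9.98, 163.14], [-165.26, 165.26]. Speed limits (degrees/s): [136.94, 136.94, 180, 180, 180, 180].

### API

Orientations are given as a 3x3 rotation matrix whose columns are the frame's x, y, z axes.
In Python, from rig import * gives the robot as it stands.
- The arm moves only by the shell command python3 -m crank 'ROWS' [FORCE]. ROWS is JSON, one flat list of numbers, 7 for each row, row after row: the turn, a rotation vector about the world's x, y, z in rad, then the shift along the world's x, y, z in m, then the opening in per cent of the stroke, from 0 (shut) to 100 (fully open). A call has 1 to 20 rows; each row shifts and turns the commanded pose from where the row before left it; what a row does not reach is not made up. A row lasts 1/10 s, in which the tool goes at most 50 mm and 8.59 degrees, less where a joint would pass 70% of its speed; a pose out of reach is approached as far as the arm can. A call is refused whole if a number of a shift passes 0.05 or a number of a turn 0.15, either way. A call with a gripper value outside its range is refused whole. The fingers move at their own pace and stop on an object; FORCE is the grip in N (left out, the last holds). Time passes only in rows, so rows that do not move let the fingers close. It gives the time, the measured TCP pose, the force and the opening at its end, in the units of the state.
- observe(): the state, without advancing time (a new reading comes with each control period).
- get_image(name): name is "scene" or "top"; returns a dict with "frame" (400x640x3 uint8, red, green, blue), "fov_y" (degrees; the focal length in pixels is half the picture's height over the tangent of half this angle, whatever the lens; pixels are square), "cx", "cy" (the principal point, pixels), "world_to_cam" (4x4, takes a point from world to camera coordinates). Camera axes: x right, y up, looking along -z (the intrinsics and any distortion apply to the point x, -y, -z); pixel columns grow to the right and rows downward; lengths in m; the calibration is good to about 2 mm. A picture is of the moment at which its call begins. There is no depth.
- close_job(): hands the job in, once; it reports no verdict.
The state is a dict: "time_s": time; "q": joint angles; "qvel": joint speeds; "joint_efforts": joint torques, N m; "position": TCP position; "tool_rot": TCP orientation; "ft_force": force on the tool from outside, world axes, zero at the start; "wrist_torque": the same for the moment, N m; "grip_width": finger opening in m.
Only numpy, scipy, OpenCV 4.12 (cv2) and the standard library are available. Lean on these libraries where they do the work, as an engineer would, in place of code of your own. Each camera call takes 0.05 s, during which the arm holds its last target. There are 200 camera calls.

## Working session

There is one attempt and no reset: what is moved stays moved. The work goes in short steps, Python scripts to look and compute and a shell command to move; the robot and the scene stay as the last step left them, time stands still between calls to the robot, and variables do not carry over. Pictures are saved under pics/ and viewed, about 8 in all and at most 12, crops included, and the job is handed in when it is done.

```bash
ls; mkdir -p pics; python3 - <<'E'
from rig import *
import cv2, numpy as np, pickle
for n in ("scene","top"):
    im=get_image(n); cv2.imwrite(f"pics/{n}0.png",im["frame"][:,:,::-1]); pickle.dump(im,open(f"pics/{n}0.pkl","wb"))
    print(n,{k:v for k,v in im.items() if k!="frame"})
s=observe(); print(s)
E
```

```text
pics
scene {'fov_y': 49.17828254844609, 'cx': 311.32367212486037, 'cy': 196.0220496127286, 'world_to_cam': array([[-0.87386711,  0.48616248,  0.00152081,  0.56792951],
       [-0.3362919 , -0.60673094,  0.72026754,  0.06242027],
       [ 0.35108977,  0.62890668,  0.69369471, -1.50190544],
       [ 0.        ,  0.        ,  0.        ,  1.        ]])}
top {'fov_y': 49.51951942666048, 'cx': 323.2630536322897, 'cy': 195.89943228534736, 'world_to_cam': array([[ 0.01748266, -0.99982212,  0.00707681, -0.14464724],
       [ 0.99762347,  0.01791513,  0.0665317 , -0.55679839],
       [-0.06664664,  0.00589684,  0.99775922, -1.07299377],
       [ 0.        ,  0.        ,  0.        ,  1.        ]])}
{'time_s': 0.1, 'q': array([-7.63356134e+01,  2.18370192e+01,  7.43782855e+01,  2.29768932e-05,
        8.38578234e+01, -1.23365278e+01]), 'qvel': array([-0.14885217,  0.01106555, -0.12104064, -0.01972819,  0.03760385,
        0.09077625]), 'joint_efforts': array([ 6.06951508e-03, -4.49219441e+01, -2.31658190e+01, -4.70085411e-05,
        3.62513230e-03, -3.33088769e-05]), 'position': array([ 0.24103825, -0.49406826,  0.21808708]), 'tool_rot': array([[ 4.38385264e-01, -8.98787110e-01, -3.01124505e-04],
       [-8.98786296e-01, -4.38385283e-01,  1.24029553e-03],
       [-1.24677019e-03, -2.73080708e-04, -9.99999185e-01]]), 'ft_force': array([ 0.1639296 , -0.29747893,  1.24384036]), 'wrist_torque': array([ 0.02704816, -0.0003516 ,  0.00377112]), 'grip_width': 0.0855841118488117}
```

View pics/top0.png

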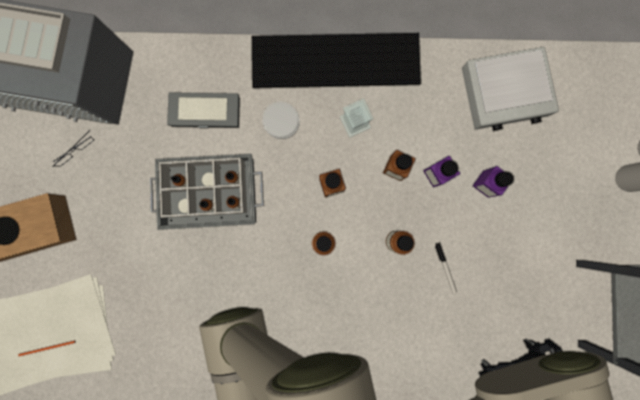

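View pics/scene0.png

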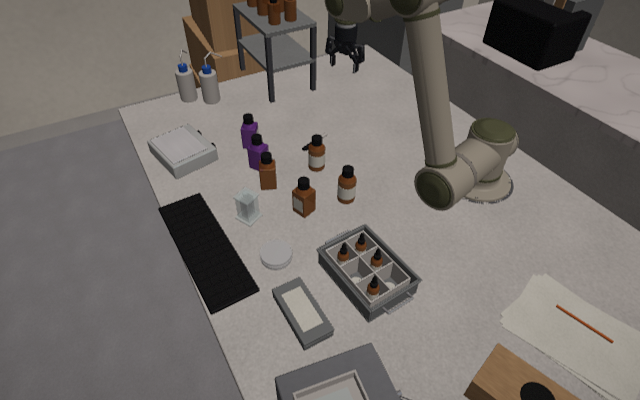

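Top view: the candidates are amber square bottles at about (332,182) and (399,164). The look-alikes are the purple square bottles at (441,170) and (493,181), and the round amber bottles at (323,243) and (401,242). The carrier is near (205,190), with empty compartments at top-middle (208,179) and bottom-left (183,206). Next I'll take close crops.

```bash
python3 - <<'E'
import cv2
a=cv2.imread("pics/top0.png")
c1=cv2.resize(a[145:240,145:270],None,fx=6,fy=6,interpolation=cv2.INTER_CUBIC)
c2=cv2.resize(a[140:265,300:425],None,fx=4.8,fy=4.8,interpolation=cv2.INTER_CUBIC)
def grid(c,x0,y0,f):
    for i in range(0,200,10):
        if i*f<c.shape[1]: cv2.line(c,(int(i*f),0),(int(i*f),6),(0,255,0),1);cv2.putText(c,str(x0+i),(int(i*f),16),0,.35,(0,0,255),1)
        if i*f<c.shape[0]: cv2.line(c,(0,int(i*f)),(6,int(i*f)),(0,255,0),1);cv2.putText(c,str(y0+i),(8,int(i*f)+4),0,.35,(0,0,255),1)
grid(c1,145,145,6);grid(c2,300,140,4.8)
cv2.imwrite("pics/c1.png",c1);cv2.imwrite("pics/c2.png",c2)
E
```

```text
(no output)
```

View pics/c1.png

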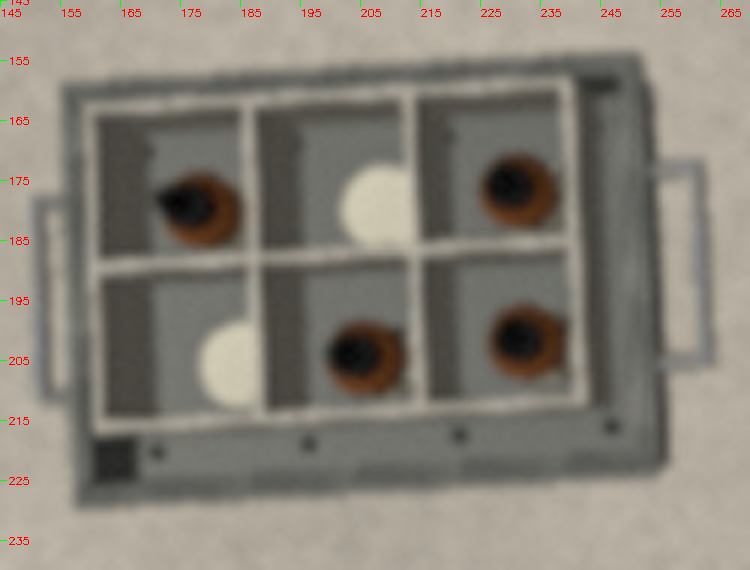

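View pics/c2.png

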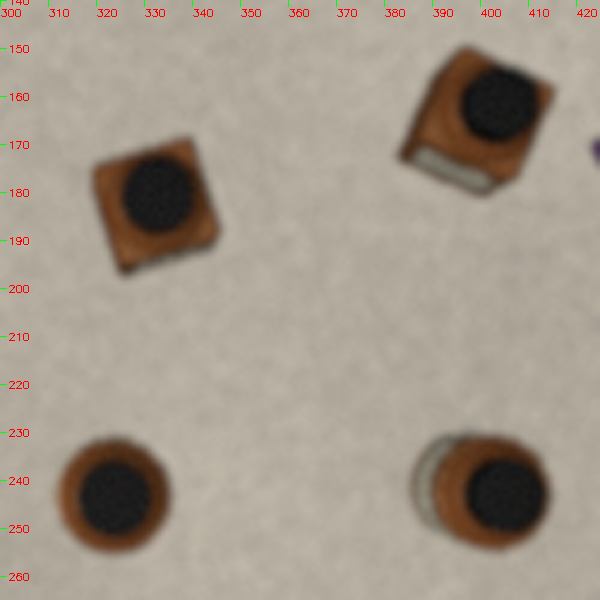

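The crops confirm the choice: both targets have square amber bodies. Their caps are at about (332.9,180.4) and (404.2,161.7) px. The two lower bottles are round. The divider is clearly shifted toward the top-left of the tray, and the empty compartments are top-middle and bottom-left. Next I'll fit the poses.

```bash
cat > h.py <<'E'
import numpy as np, cv2
from scipy.optimize import least_squares
def proj(im,P):
    P=np.atleast_2d(P); f=200/np.tan(np.radians(im["fov_y"]/2)); W=im["world_to_cam"]
    c=P@W[:3,:3].T+W[:3,3]
    return np.c_[im["cx"]+f*c[:,0]/-c[:,2], im["cy"]-f*c[:,1]/-c[:,2]]
def back(im,uv,z):
    uv=np.atleast_2d(uv); f=200/np.tan(np.radians(im["fov_y"]/2)); W=im["world_to_cam"]; R=W[:3,:3]
    d=np.c_[(uv[:,0]-im["cx"])/f,-(uv[:,1]-im["cy"])/f,-np.ones(len(uv))]@R
    o=-R.T@W[:3,3]
    return o+d*((z-o[2])/d[:,2])[:,None]
def fit(im,loc,uv,z,x0):
    def pts(p):
        c,s=np.cos(p[2]),np.sin(p[2]); return np.c_[loc@np.array([[c,s],[-s,c]])+p[:2], np.full(len(loc),z)]
    r=least_squares(lambda p:(proj(im,pts(p))-uv).ravel(),x0)
    return r.x,pts(r.x),r.fun.reshape(-1,2)
E
python3 - <<'E'
from h import *; import pickle
t=pickle.load(open("pics/top0.pkl","rb")); s=pickle.load(open("pics/scene0.pkl","rb"))
# divider nodes: rows top..bottom (image) , cols left..right
n=np.array([(90,107),(248,98),(408,90),(568,83),(93,267),(252,257),(414,248),(572,241),(98,425),(260,414),(420,405),(580,400)],float)/6+145
loc=np.array([((1-i)*.064,(1.5-j)*.064) for i in range(3) for j in range(4)])
p,P,r=fit(t,loc,n,.074,[.55,.1,0]); print("divider",p[:2],np.degrees(p[2]),np.abs(r).max(0),r.std())
c,sn=np.cos(p[2]),np.sin(p[2]);M=np.array([[c,s_] for s_ in()]) if 0 else np.array([[c,-sn],[sn,c]])
H1=p[:2]+M@[.032,0]; H2=p[:2]+M@[-.032,.064]; print("holes topmid",H1,"botleft",H2)
# tray rim outer corners z=.062
uv=np.array([(63,85),(640,55),(665,470),(80,505)],float)/6+145
q,_,r=fit(t,np.array([(.082,.114),(.082,-.114),(-.082,-.114),(-.082,.114)]),uv,.062,[.55,.1,0]);print("tray",q[:2],np.degrees(q[2]),r.round(1).tolist())
for nm,cap,cor in(("b1",(158,194),[(93,167),(190,138),(218,235)]),("b2",(500,104),[(466,47),(553,92),(517,180)])):
    z=back(t,np.array([cap])/4.8+[300,140],.13)[0]; print(nm,"cap",z)
    C=back(t,np.array(cor)/4.8+[300,140],.088); print(C.round(4).tolist(),"yaw",[np.degrees(np.arctan2(*(C[i+1]-C[i])[1::-1])).round(1) for i in(0,1)],"side",np.linalg.norm(np.diff(C,axis=0),axis=1), "ctr",(C[0]+C[2])/2)
    print("scene proj",proj(s,z))
print("holes in scene", proj(s,[[*H1,.005],[*H2,.005]]), "div corners scene",proj(s,P[[0,3,8,11]]))
E
```

```text
divider [0.571469   0.15899454] 4.052359271762214 [0.4773819 0.6207288] 0.2669144355140677
holes topmid [0.603389   0.16125592] botleft [0.53502625 0.22057315]
tray [0.56242871 0.15046842] 4.4827253604337844 [[1.4, 1.3], [-0.8, 0.8], [-1.6, -1.0], [1.0, -1.0]]
b1 cap [ 0.58743878 -0.15537614  0.13      ]
[[0.6046, -0.1243, 0.088], [0.6198, -0.1719, 0.088], [0.572, -0.1864, 0.088]] yaw [np.float64(-72.2), np.float64(-163.1)] side [0.05000196 0.04993925] ctr [ 0.58829922 -0.15533397  0.088     ]
scene proj [[304.36326513 178.32255266]]
b2 cap [ 0.63327709 -0.31692291  0.13      ]
[[0.6677, -0.308, 0.088], [0.646, -0.3513, 0.088], [0.6019, -0.3336, 0.088]] yaw [np.float64(-116.6), np.float64(158.2)] side [0.04837767 0.04750792] ctr [ 0.63483224 -0.32080597  0.088     ]
scene proj [[267.46739232 153.416103  ]]
holes in scene [[355.22628448 282.58393452]
 [388.76021699 288.41494496]] div corners scene [[370.66309374 299.65270894]
 [326.06279072 248.25371161]
 [409.90312856 276.02565621]
 [363.44851893 228.94909813]]
```

```bash
python3 - <<'E'
import cv2
a=cv2.imread("pics/scene0.png")
def g(c,x0,y0,f):
    for i in range(0,200,10):
        if i*f<c.shape[1]: cv2.line(c,(int(i*f),0),(int(i*f),6),(0,255,0),1);cv2.putText(c,str(x0+i),(int(i*f),16),0,.35,(0,0,255),1)
        if i*f<c.shape[0]: cv2.line(c,(0,int(i*f)),(6,int(i*f)),(0,255,0),1);cv2.putText(c,str(y0+i),(8,int(i*f)+4),0,.35,(0,0,255),1)
    return c
cv2.imwrite("pics/c3.png",g(cv2.resize(a[145:325,245:425],None,fx=3.33,fy=3.33,interpolation=2),245,145,3.33))
E
```

```text
(no output)
```

View pics/c3.png

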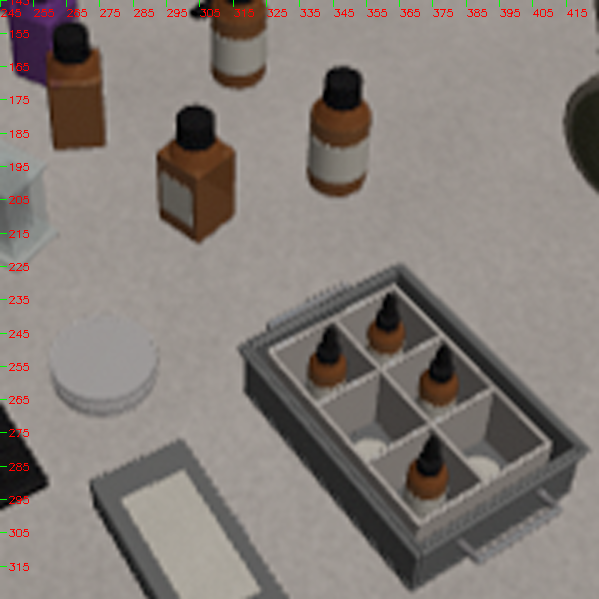

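The crop confirms the square shapes. b1's cap reads (304.2,179) and b2's (266.3,154) in the scene view, which agree with the top-view fit within about 1 px. The divider reads about 2 px lower than predicted, so the holes need a check with a bottle hovering over them. I'll move to b1 now.

```bash
python3 -m crank '[0,0,0,0.034,0.034,0,100, 0,0,0,0.035,0.034,0,100, 0,0,0,0.035,0.034,0,100, 0,0,0,0.035,0.034,0,100, 0,0,0,0.035,0.034,0,100, 0,0,0,0.035,0.034,0,100, 0,0,0,0.035,0.034,0,100, 0,0,0,0.034,0.034,0,100, 0,0,0,0.034,0.034,0,100, 0,0,0,0.034,0.033,0,100, 0,0,0,0,0,-0.03,75, 0,0,0,0,0,0,75, 0,0,0,0,0,0,75]' 40; python3 -c "
from rig import *; s=observe(); print(s['position'],s['tool_rot'],s['ft_force'],s['grip_width'])"
```

```text
time_s: 1.4
position: [0.5867, -0.1556, 0.1886]
tool_rot: [[0.438, -0.899, -0.001], [-0.899, -0.438, 0.001], [-0.001, 0.001, -1.0]]
ft_force: [0.7, 0.1, -0.4]
grip_width: 0.0641
[ 0.58666524 -0.15563178  0.18858847] [[ 4.37970015e-01 -8.98988350e-01 -1.48758117e-03]
 [-8.98988838e-01 -4.37971180e-01  5.60092032e-04]
 [-1.15503389e-03  1.09201535e-03 -9.99998737e-01]] [ 0.65227304  0.13872021 -0.42510315] 0.06409594431789052
```

```bash
python3 -m crank '[0,0,0,0.0007,0,-0.03,75, 0,0,0,0,0,-0.025,75, 0,0,0,0,0,-0.0175,75, 0,0,0,0,0,0,75]'; python3 -m crank '[0,0,0,0,0,0,50, 0,0,0,0,0,0,40, 0,0,0,0,0,0,20, 0,0,0,0,0,0,0, 0,0,0,0,0,0,0, 0,0,0,0,0,0,0, 0,0,0,0,0,0,0]' 40
```

```text
time_s: 1.8
position: [0.5867, -0.1561, 0.1153]
tool_rot: [[0.437, -0.9, -0.003], [-0.9, -0.437, 0.001], [-0.002, 0.002, -1.0]]
ft_force: [-0.5, 0.0, 0.5]
grip_width: 0.064
time_s: 2.5
position: [0.5886, -0.1553, 0.1198]
tool_rot: [[0.439, -0.899, 0.004], [-0.899, -0.439, -0.002], [0.003, -0.003, -1.0]]
ft_force: [-4.5, 2.6, 18.3]
grip_width: 0.0003
```

```bash
python3 - <<'E'
from rig import *; import cv2,pickle
for n in("top","scene"):
    im=get_image(n); pickle.dump(im,open(f"pics/{n}1.pkl","wb")); f=im["frame"][:,:,::-1]
    if n=="scene": B=cv2.resize(f[120:240,230:390],(560,420),interpolation=2)
    else: A=cv2.resize(f[130:250,270:430],(560,420),interpolation=2)
import numpy as np
cv2.imwrite("pics/v1.png",cv2.resize(np.hstack([A,B]),(800,300),interpolation=cv2.INTER_AREA))
s=observe();print(s['ft_force'],s['grip_width'],s['position'])
E
```

```text
[-4.7757652   3.39684144 18.13687731] 0.00018848620367812742 [ 0.58861696 -0.15530816  0.11976602]
```

View pics/v1.png

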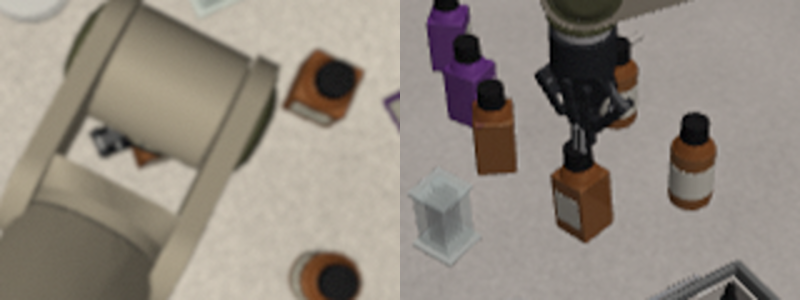

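```bash
python3 -m crank '[0,0,0,0,0,0,20, 0,0,0,0,0,0,40, 0,0,0,0,0,0,60, 0,0,0,0,0,0,75, 0,0,0,0,0,0,75, 0,0,0,0,0,0,75]'; python3 - <<'E'
from rig import *; from h import *; import pickle
s=observe(); T=s['position']
im=get_image("scene"); pickle.dump(im,open("pics/scene2.pkl","wb"))
o=pickle.load(open("pics/scene1.pkl","rb")); L=[]
for f,p in((o,np.array([.5886,-.1553,.1198])),(im,T)):
    a=cv2.resize(f["frame"][140:225,265:345,::-1],(400,425),interpolation=2)
    for z,c in((0,(0,255,0)),(-.014,(0,0,255))):
        u=(proj(im,p+[0,0,z])[0]-[265,140])*5; cv2.drawMarker(a,tuple(int(v) for v in u),c,0,12,1)
    u=(proj(im,[.5874,-.1554,.13])[0]-[265,140])*5; cv2.drawMarker(a,tuple(int(v) for v in u),(255,255,0),1,12,1)
    L.append(a)
cv2.imwrite("pics/v2.png",np.hstack(L))
E
```

```text
time_s: 3.2
position: [0.5878, -0.1553, 0.116]
tool_rot: [[0.438, -0.899, -0.0], [-0.899, -0.438, 0.0], [-0.0, 0.0, -1.0]]
ft_force: [0.2, -0.4, -0.3]
grip_width: 0.0643
```

View pics/v2.png

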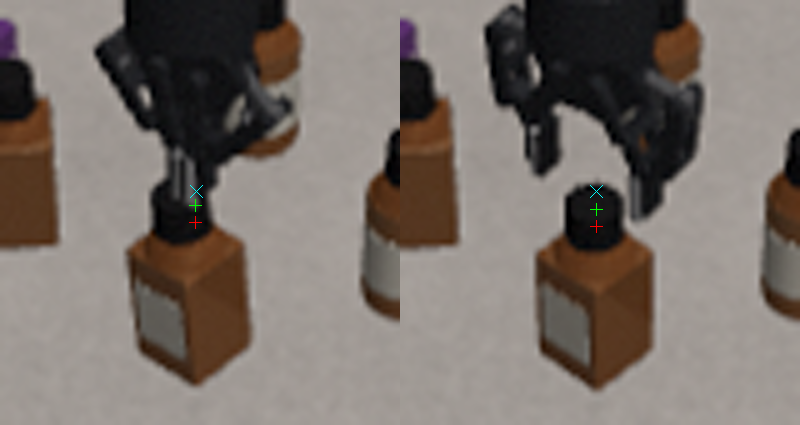

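Two crops, one with the jaws shut and one open: the fingertips end at cap-top height, at (540,170) and (640,212). The real tips are therefore about 20 mm higher than the stated geometry, and the jaws shut on top of the cap. The bottle is still upright in place. I'll go about 20 mm lower and grip again.

```bash
python3 -m crank '[0,0,0,0,0,-0.01,75, 0,0,0,0,0,-0.01,75, 0,0,0,0,0,0,75]'; python3 -m crank '[0,0,0,0,0,0,50, 0,0,0,0,0,0,35, 0,0,0,0,0,0,20, 0,0,0,0,0,0,0, 0,0,0,0,0,0,0, 0,0,0,0,0,0,0]' 40
```

```text
time_s: 3.55
position: [0.5869, -0.1549, 0.094]
tool_rot: [[0.438, -0.899, -0.003], [-0.899, -0.438, 0.002], [-0.003, 0.002, -1.0]]
ft_force: [-0.1, -0.0, -0.3]
grip_width: 0.0642
time_s: 4.15
position: [0.5879, -0.1553, 0.0965]
tool_rot: [[0.438, -0.899, 0.0], [-0.899, -0.438, -0.0], [0.0, -0.0, -1.0]]
ft_force: [-1.7, 1.1, 2.7]
grip_width: 0.0346
```

Gripped: the opening is 34.6 mm on the 36 mm cap. I'll lift, turn −13.3° and carry it to above the top-middle hole.

```bash
python3 -m crank '[0,0,0,0,0,0.02,0, 0,0,0,0,0,0.03,0, 0,0,0,0,0,0.04,0, 0,0,0,0,0,0.04,0, 0,0,-0.058,0,0.02,0.02,0, 0,0,-0.058,0.002,0.035,0,0, 0,0,-0.058,0.002,0.04,0,0, 0,0,-0.058,0.002,0.04,0,0, 0,0,0,0.002,0.04,0,0, 0,0,0,0.002,0.04,0,0, 0,0,0,0.002,0.04,0,0, 0,0,0,0.002,0.035,0,0, 0,0,0,0.0015,0.0266,0,0, 0,0,0,0,0,0,0, 0,0,0,0,0,0,0, 0,0,0,0,0,0,0]'; python3 - <<'E'
from rig import *; from h import *; import pickle
s=observe(); print(s['position'],np.degrees(np.arctan2(s['tool_rot'][1,0],s['tool_rot'][0,0])),s['ft_force'],s['wrist_torque'])
L=[]
for n,(x,y,w) in(("top",(145,130,125)),("scene",(300,170,125))):
    im=get_image(n); pickle.dump(im,open(f"pics/{n}3.pkl","wb"))
    a=cv2.resize(im["frame"][y:y+w,x:x+w,::-1],(400,400),interpolation=2)
    c=np.radians(4.1); M=np.array([[np.cos(c),-np.sin(c)],[np.sin(c),np.cos(c)]])
    foot=np.c_[s['position'][:2]+np.array([(1,1),(1,-1),(-1,-1),(-1,1)])*.027@M.T,np.full(4,s['position'][2]-.0965)]
    u=(proj(im,foot)-[x,y])*3.2; cv2.polylines(a,[u.astype(int)],True,(0,255,0),1); L.append(a)
cv2.imwrite("pics/v3.png",np.hstack(L))
E
```

```text
time_s: 5.75
position: [0.6033, 0.1603, 0.2457]
tool_rot: [[0.219, -0.976, -0.001], [-0.976, -0.219, -0.0], [0.0, 0.001, -1.0]]
ft_force: [0.3, -0.3, -3.4]
grip_width: 0.0345
[0.60330333 0.16031628 0.24566597] -77.34835719201672 [ 0.33747043 -0.30481156 -3.36433419] [ 0.01508137  0.0195626  -0.05536911]
```

View pics/v3.png

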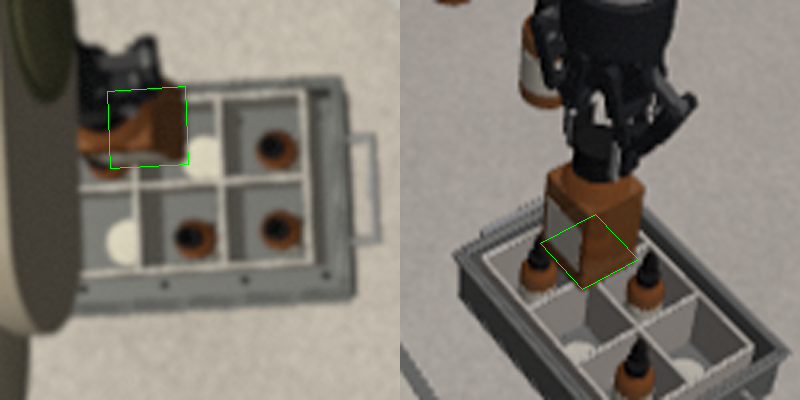

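```bash
python3 - <<'E'
from h import *; import pickle
t=pickle.load(open("pics/top0.pkl","rb")); s=pickle.load(open("pics/scene0.pkl","rb"))
# scene divider: near corner = (+x,+y), left=(+x,-y), right=(-x,+y), top=(-x,-y); inner nodes too
uv=np.array([(425,522),(270,350),(550,448),(398,285),(368,460),(318,402),(380,368),(437,418),(494,393)],float)/3.33+[245,145]
loc=np.array([(.066,.098),(.066,-.098),(-.066,.098),(-.066,-.098),(.064,.032),(.064,-.032),(0,-.032),(0,.032),(-.064,.032)])
p,P,r=fit(s,loc,uv,.074,[.57,.16,.07]); print("scene divider",p[:2],np.degrees(p[2]),r.round(2).tolist())
# subpixel image gradients check: overlay top fit
n=np.array([(90,107),(248,98),(408,90),(568,83),(93,267),(252,257),(414,248),(572,241),(98,425),(260,414),(420,405),(580,400)],float)/6+145
l2=np.array([((1-i)*.064,(1.5-j)*.064) for i in range(3) for j in range(4)])
f=lambda p:np.r_[(proj(t,W(l2,p))-n).ravel(),(proj(s,W(loc,p))-uv).ravel()]
def W(l,p):
    c,q=np.cos(p[2]),np.sin(p[2]); return np.c_[l@np.array([[c,q],[-q,c]])+p[:2],np.full(len(l),p[3] if len(p)>3 else .074)]
for x0 in([.57,.16,.07],[.57,.16,.07,.074]):
    g=least_squares(f,x0); print("joint",g.x,g.fun.reshape(-1,2).std(0)); p=g.x
    c,q=np.cos(p[2]),np.sin(p[2]);M=np.array([[c,-q],[q,c]]); print(p[:2]+M@[.032,0],p[:2]+M@[-.032,.064])
E
```

```text
scene divider [0.57346705 0.1651114 ] 3.81781209254733 [[-1.53, 1.13], [-0.47, -0.32], [1.7, -1.13], [-0.15, -0.69], [-0.19, 0.23], [-0.0, 0.37], [0.91, 0.05], [-1.04, 1.56], [0.85, -1.73]]
joint [0.57187396 0.16095074 0.0702845 ] [0.64958025 0.91227073]
[0.60379495 0.16319799] [0.53545846 0.22254548]
joint [0.57138013 0.16107896 0.0699786  0.06763098] [0.58887505 0.66169284]
[0.60330181 0.16331645] [0.53498347 0.22268483]
```

```bash
python3 -m crank '[0,0,0,0.0002,0.002,-0.02,0, 0,0,0,0,0,-0.025,0, 0,0,0,0,0,-0.02,0, 0,0,0,0,0,0,0, 0,0,0,0,0,0,0]';  python3 -m crank '[0,0,0,0,0,-0.003,0, 0,0,0,0,0,-0.003,0, 0,0,0,0,0,-0.003,0, 0,0,0,0,0,-0.002,0,0,0,0,0,0,0,0]'
```

```text
time_s: 6.35
position: [0.6038, 0.1628, 0.1818]
tool_rot: [[0.219, -0.976, 0.001], [-0.976, -0.219, 0.0], [0.0, -0.001, -1.0]]
ft_force: [-0.6, 0.0, -3.4]
grip_width: 0.0348
time_s: 6.85
position: [0.6034, 0.1633, 0.1698]
tool_rot: [[0.22, -0.975, -0.001], [-0.975, -0.22, -0.0], [-0.0, 0.001, -1.0]]
ft_force: [-0.3, -0.1, -3.5]
grip_width: 0.0348
```

```bash
python3 -m crank '[0,0,0,0,0,-0.002,0, 0,0,0,0,0,-0.002,0, 0,0,0,0,0,0,0]';  python3 -m crank '[0,0,0,0,0,-0.002,0, 0,0,0,0,0,-0.001,0,0,0,0,0,0,0,0]'
```

```text
time_s: 7.15
position: [0.6034, 0.1632, 0.1658]
tool_rot: [[0.22, -0.976, -0.001], [-0.976, -0.22, -0.0], [-0.0, 0.001, -1.0]]
ft_force: [0.5, 0.0, -2.0]
grip_width: 0.0347
time_s: 7.45
position: [0.6034, 0.1633, 0.1629]
tool_rot: [[0.22, -0.975, -0.0], [-0.975, -0.22, -0.0], [-0.0, 0.0, -1.0]]
ft_force: [-0.3, 0.1, -4.0]
grip_width: 0.0344
```

Force is steady at the bottle's weight, with the foot about 7 mm below the partition tops, so it has entered. I'll continue down gently.

```bash
python3 -m crank '[0,0,0,0,0,-0.003,0, 0,0,0,0,0,-0.003,0, 0,0,0,0,0,-0.003,0]';  python3 -m crank '[0,0,0,0,0,-0.004,0, 0,0,0,0,0,-0.004,0, 0,0,0,0,0,-0.004,0]'; python3 -m crank '[0,0,0,0,0,-0.004,0, 0,0,0,0,0,-0.004,0, 0,0,0,0,0,-0.004,0]'; python3 -c "
from rig import *; s=observe(); print(s['wrist_torque'])"
```

```text
time_s: 7.75
position: [0.6034, 0.1633, 0.1537]
tool_rot: [[0.22, -0.976, -0.0], [-0.976, -0.22, -0.0], [-0.0, 0.0, -1.0]]
ft_force: [0.9, 0.2, -3.0]
grip_width: 0.0347
time_s: 8.05
position: [0.6034, 0.1633, 0.1417]
tool_rot: [[0.22, -0.975, -0.0], [-0.975, -0.22, -0.0], [-0.0, 0.0, -1.0]]
ft_force: [-0.3, 0.2, -3.7]
grip_width: 0.0347
time_s: 8.35
position: [0.6035, 0.1633, 0.1298]
tool_rot: [[0.22, -0.975, -0.0], [-0.975, -0.22, 0.0], [-0.0, -0.0, -1.0]]
ft_force: [0.2, -0.6, -2.8]
grip_width: 0.0349
[0.04158015 0.02413903 0.01143626]
```

```bash
python3 -m crank '[0,0,0,0,0,-0.005,0, 0,0,0,0,0,-0.005,0, 0,0,0,0,0,-0.005,0]';  python3 -m crank '[0,0,0,0,0,-0.005,0, 0,0,0,0,0,-0.003,0, 0,0,0,0,0,-0.002,0]'; python3 -m crank '[0,0,0,0,0,-0.001,0, 0,0,0,0,0,-0.001,0, 0,0,0,0,0,-0.001,0]'
```

```text
time_s: 8.65
position: [0.6035, 0.1633, 0.1147]
tool_rot: [[0.22, -0.976, -0.0], [-0.976, -0.22, -0.0], [0.0, 0.0, -1.0]]
ft_force: [-0.0, 1.1, -3.3]
grip_width: 0.0346
time_s: 8.95
position: [0.6034, 0.1633, 0.1048]
tool_rot: [[0.22, -0.976, -0.0], [-0.976, -0.22, -0.0], [-0.0, 0.0, -1.0]]
ft_force: [0.0, -0.4, -4.0]
grip_width: 0.0342
time_s: 9.25
position: [0.6036, 0.1633, 0.1022]
tool_rot: [[0.22, -0.975, 0.0], [-0.975, -0.22, 0.0], [0.0, -0.0, -1.0]]
ft_force: [-0.5, 0.2, -3.3]
grip_width: 0.0345
```

```bash
python3 -m crank '[0,0,0,0,0,-0.001,0, 0,0,0,0,0,0,0]';  python3 -m crank '[0,0,0,0,0,-0.001,0, 0,0,0,0,0,0,0]'; python3 -m crank '[0,0,0,0,0,-0.001,0,0,0,0,0,0,0,0]'
```

```text
time_s: 9.45
position: [0.6037, 0.1634, 0.1015]
tool_rot: [[0.22, -0.975, 0.001], [-0.975, -0.22, 0.0], [-0.0, -0.001, -1.0]]
ft_force: [-0.6, 0.2, -0.4]
grip_width: 0.0347
time_s: 9.65
position: [0.604, 0.1635, 0.1015]
tool_rot: [[0.22, -0.975, 0.002], [-0.975, -0.22, 0.0], [0.0, -0.002, -1.0]]
ft_force: [-2.3, 0.5, 6.1]
grip_width: 0.0344
time_s: 9.85
position: [0.6043, 0.1637, 0.1014]
tool_rot: [[0.22, -0.975, 0.004], [-0.975, -0.22, 0.001], [0.0, -0.004, -1.0]]
ft_force: [-2.3, 1.4, 11.3]
grip_width: 0.0343
```

It is seated: contact starts at TCP z 0.1015, which is the 5 mm floor. I'll ease off, release and rise.

```bash
python3 -m crank '[0,0,0,0,0,0.001,0, 0,0,0,0,0,0.001,0, 0,0,0,0,0,0,45, 0,0,0,0,0,0,55, 0,0,0,0,0,0,65, 0,0,0,0,0,0,75, 0,0,0,0,0,0,75, 0,0,0,0,0,0.01,75, 0,0,0,0,0,0.02,75,0,0,0,0,0,0.03,75,0,0,0,0,0,0.04,75]'
python3 -m crank '[0,0,0.05,0.003,-0.04,0,75, 0,0,0.05,0.003,-0.045,0,75, 0,0,0.05,0.003,-0.045,0,75, 0,0,0.05,0.003,-0.045,0,75, 0,0,0.05,0.003,-0.045,0,75, 0,0,0.05,0.003,-0.045,0,75, 0,0,0.05,0.003,-0.045,0,75, 0,0,0,0.003,-0.045,0,75, 0,0,0,0.003,-0.045,0,75, 0,0,0,0.002,-0.045,0,75, 0,0,0,0.001,-0.0355,0,75, 0,0,0,0,0,0,75, 0,0,0,0,0,0,75]'
python3 - <<'E'
from rig import *; import pickle
for n in("scene","top"): pickle.dump(get_image(n),open(f"pics/{n}4.pkl","wb"))
E
```

```text
time_s: 10.95
position: [0.6029, 0.1632, 0.2017]
tool_rot: [[0.22, -0.976, -0.003], [-0.976, -0.22, -0.0], [-0.0, 0.003, -1.0]]
ft_force: [0.9, -0.6, -0.4]
grip_width: 0.0642
time_s: 12.25
position: [0.6333, -0.3178, 0.2013]
tool_rot: [[0.54, -0.842, 0.0], [-0.842, -0.54, 0.0], [-0.0, -0.0, -1.0]]
ft_force: [0.2, -0.3, -0.1]
grip_width: 0.064
```

```bash
python3 - <<'E'
from h import *; import pickle
L=lambda n:pickle.load(open(f"pics/{n}.pkl","rb"))
def crop(im,x,y,w): return cv2.resize(im["frame"][y:y+w,x:x+w,::-1],(400,400),interpolation=2)
s4,t4,t0=L("scene4"),L("top4"),L("top0")
A=crop(t4,145,140,110);B=crop(s4,315,215,110)
C=crop(t0,380,140,40);Sx=crop(L("scene0"),245,145,50)
def sq(a,im,x,y,k,yaw,z,h=.027):
    c=np.radians(yaw);M=np.array([[np.cos(c),-np.sin(c)],[np.sin(c),np.cos(c)]])
    P=np.c_[np.array([.6333,-.3173])+np.array([(1,1),(1,-1),(-1,-1),(-1,1)])*h@M.T,np.full(4,z)]
    cv2.polylines(a,[((proj(im,P)-[x,y]+.5)*k).astype(int)],True,(0,255,0),1)
for z in(0,.09): sq(C,t0,380,140,10,-24.2,z); sq(Sx,L("scene0"),245,145,8,-24.2,z)
o=np.vstack([np.hstack([A,B]),np.hstack([C,Sx])]); cv2.imwrite("pics/v4.png",cv2.resize(o,(600,600),interpolation=cv2.INTER_AREA))
E
```

```text
(no output)
```

View pics/v4.png

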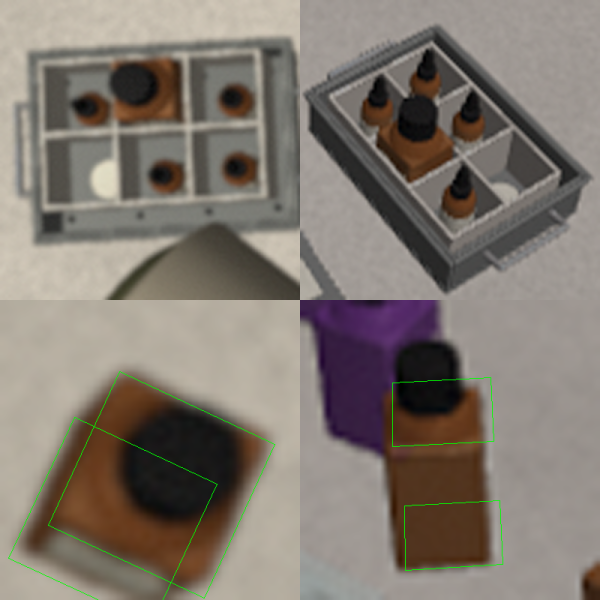

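b1 stands flush in the top-middle compartment: in the top view the cap is at (133,85) in the composite. The yaw overlay for b2 fits (−24°). I'll go down on b2.

```bash
python3 -m crank '[0,0,0,0.0007,0,-0.03,75, 0,0,0,0,0,-0.03,75, 0,0,0,0,0,-0.025,75, 0,0,0,0,0,-0.015,75, 0,0,0,0,0,-0.005,75, 0,0,0,0,0,0,75]'; python3 -m crank '[0,0,0,0,0,0,60, 0,0,0,0,0,0,50, 0,0,0,0,0,0,40, 0,0,0,0,0,0,20, 0,0,0,0,0,0,0, 0,0,0,0,0,0,0, 0,0,0,0,0,0,0]' 40
```

```text
time_s: 12.95
position: [0.6344, -0.3163, 0.0963]
tool_rot: [[0.542, -0.84, -0.0], [-0.84, -0.542, 0.0], [-0.0, 0.0, -1.0]]
ft_force: [-0.0, -0.3, 1.0]
grip_width: 0.0639
time_s: 13.65
position: [0.6347, -0.3176, 0.0974]
tool_rot: [[0.541, -0.841, 0.002], [-0.841, -0.541, -0.001], [0.002, -0.001, -1.0]]
ft_force: [1.3, -1.0, 5.6]
grip_width: 0.0346
```

```bash
python3 -m crank '[0,0,0,0,0,0.02,0, 0,0,0,0,0,0.03,0, 0,0,0,0,0,0.04,0, 0,0,0,0,0,0.04,0, 0,0,0.07,-0.004,0.02,0.03,0, 0,0,0.07,-0.008,0.035,0,0, 0,0,0.07,-0.008,0.045,0,0, 0,0,0.07,-0.008,0.045,0,0, 0,0,0.07,-0.008,0.045,0,0, 0,0,0.07,-0.008,0.045,0,0, 0,0,0.074,-0.008,0.045,0,0, 0,0,0,-0.008,0.045,0,0, 0,0,0,-0.008,0.045,0,0, 0,0,0,-0.008,0.045,0,0, 0,0,0,-0.008,0.045,0,0, 0,0,0,-0.008,0.045,0,0,0,0,0,-0.007,0.035,0,0, 0,0,0,0,0,0,0, 0,0,0,0,0,0,0]'; python3 - <<'E'
from rig import *; from h import *; import pickle
s=observe(); print(s['position'],s['ft_force'],s['wrist_torque'])
L=[]
for n,(x,y,w) in(("top",(145,130,110)),("scene",(325,170,125))):
    im=get_image(n); pickle.dump(im,open(f"pics/{n}5.pkl","wb"))
    a=cv2.resize(im["frame"][y:y+w,x:x+w,::-1],(400,400),interpolation=2); k=400/w
    c=np.radians(4.0); M=np.array([[np.cos(c),-np.sin(c)],[np.sin(c),np.cos(c)]])
    foot=np.c_[s['position'][:2]+np.array([(1,1),(1,-1),(-1,-1),(-1,1)])*.027@M.T,np.full(4,s['position'][2]-.097)]
    for h in(0,.09): cv2.polylines(a,[((proj(im,foot+[0,0,h])-[x,y]+.5)*k).astype(int)],True,(0,255,0),1)
    L.append(a)
cv2.imwrite("pics/v5.png",np.hstack(L))
E
```

```text
time_s: 15.55
position: [0.5347, 0.2233, 0.2555]
tool_rot: [[0.876, -0.482, -0.001], [-0.482, -0.876, -0.001], [-0.001, 0.001, -1.0]]
ft_force: [0.0, -0.7, -3.6]
grip_width: 0.0342
[0.53466848 0.2232619  0.25548492] [ 0.0199255  -0.745532   -3.64107983] [-0.0107899   0.0003875   0.01860676]
```

View pics/v5.png

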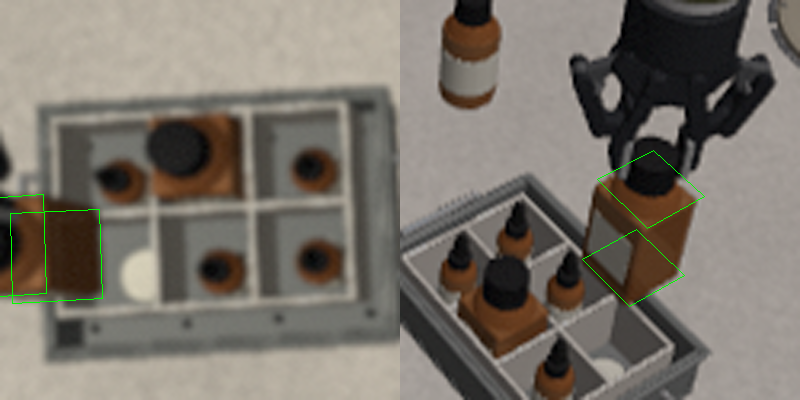

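The overlay of the hovering b2 agrees with the picture within about 1 px: the foot's right edge is at x≈102 in the top crop, and the yaw is aligned. I'll lower it and feel for the entry.

```bash
python3 -m crank '[0,0,0,0.0006,-0.0006,-0.02,0, 0,0,0,0,0,-0.025,0, 0,0,0,0,0,-0.025,0, 0,0,0,0,0,-0.006,0, 0,0,0,0,0,-0.003,0]';  python3 -m crank '[0,0,0,0,0,-0.002,0, 0,0,0,0,0,-0.002,0, 0,0,0,0,0,-0.002,0,0,0,0,0,0,0,0]'; python3 -m crank '[0,0,0,0,0,-0.002,0, 0,0,0,0,0,-0.001,0,0,0,0,0,0,0,0]'
```

```text
time_s: 16.15
position: [0.5361, 0.2213, 0.177]
tool_rot: [[0.875, -0.485, -0.001], [-0.485, -0.875, -0.0], [-0.001, 0.001, -1.0]]
ft_force: [0.5, -0.7, -2.3]
grip_width: 0.0346
time_s: 16.55
position: [0.5358, 0.2222, 0.1713]
tool_rot: [[0.875, -0.484, 0.0], [-0.484, -0.875, 0.0], [0.0, -0.0, -1.0]]
ft_force: [0.1, -0.3, -3.1]
grip_width: 0.0344
time_s: 16.85
position: [0.5357, 0.2222, 0.168]
tool_rot: [[0.875, -0.484, -0.0], [-0.484, -0.875, -0.0], [-0.0, 0.0, -1.0]]
ft_force: [0.3, -0.6, -4.1]
grip_width: 0.0343
```

```bash
python3 -m crank '[0,0,0,0,0,-0.002,0, 0,0,0,0,0,-0.002,0, 0,0,0,0,0,0,0]'; python3 -m crank '[0,0,0,0,0,-0.002,0, 0,0,0,0,0,-0.003,0, 0,0,0,0,0,0,0]'; python3 -m crank '[0,0,0,0,0,-0.003,0, 0,0,0,0,0,-0.004,0, 0,0,0,0,0,-0.004,0]'
```

```text
time_s: 17.15
position: [0.5356, 0.2221, 0.1637]
tool_rot: [[0.875, -0.484, -0.001], [-0.484, -0.875, -0.0], [-0.001, 0.0, -1.0]]
ft_force: [1.0, 0.6, -3.4]
grip_width: 0.0344
time_s: 17.45
position: [0.5356, 0.2221, 0.1586]
tool_rot: [[0.875, -0.484, -0.001], [-0.484, -0.875, -0.0], [-0.001, 0.001, -1.0]]
ft_force: [0.4, -0.5, -3.4]
grip_width: 0.0346
time_s: 17.75
position: [0.5358, 0.2222, 0.1477]
tool_rot: [[0.875, -0.484, -0.0], [-0.484, -0.875, -0.0], [-0.0, 0.0, -1.0]]
ft_force: [-0.1, -0.7, -4.0]
grip_width: 0.0343
```

```bash
python3 -m crank '[0,0,0,0,0,-0.005,0, 0,0,0,0,0,-0.005,0, 0,0,0,0,0,-0.005,0]'; python3 -m crank '[0,0,0,0,0,-0.005,0, 0,0,0,0,0,-0.005,0, 0,0,0,0,0,-0.005,0]'; python3 -m crank '[0,0,0,0,0,-0.005,0, 0,0,0,0,0,-0.005,0, 0,0,0,0,0,-0.002,0, 0,0,0,0,0,-0.001,0, 0,0,0,0,0,0,0]'; python3 -m crank '[0,0,0,0,0,-0.001,0, 0,0,0,0,0,-0.001,0, 0,0,0,0,0,0,0]'
```

```text
time_s: 18.05
position: [0.5358, 0.2222, 0.1326]
tool_rot: [[0.875, -0.484, -0.0], [-0.484, -0.875, -0.0], [-0.0, 0.0, -1.0]]
ft_force: [0.4, 0.0, -4.1]
grip_width: 0.0343
time_s: 18.35
position: [0.5358, 0.2222, 0.1177]
tool_rot: [[0.875, -0.484, -0.0], [-0.484, -0.875, 0.0], [-0.0, 0.0, -1.0]]
ft_force: [-0.2, 0.3, -3.7]
grip_width: 0.0345
time_s: 18.85
position: [0.5359, 0.2222, 0.1051]
tool_rot: [[0.875, -0.484, 0.0], [-0.484, -0.875, 0.0], [0.0, -0.0, -1.0]]
ft_force: [0.7, -0.6, -3.4]
grip_width: 0.0343
time_s: 19.15
position: [0.5358, 0.2222, 0.1031]
tool_rot: [[0.875, -0.484, -0.0], [-0.484, -0.875, -0.0], [-0.0, 0.0, -1.0]]
ft_force: [-0.3, 0.1, -3.1]
grip_width: 0.0344
```

```bash
python3 -m crank '[0,0,0,0,0,-0.001,0, 0,0,0,0,0,0,0]'; python3 -m crank '[0,0,0,0,0,-0.001,0, 0,0,0,0,0,0,0]'; python3 -m crank '[0,0,0,0,0,-0.0005,0, 0,0,0,0,0,0,0]'
```

```text
time_s: 19.35
position: [0.5361, 0.2222, 0.1025]
tool_rot: [[0.875, -0.484, 0.001], [-0.484, -0.875, 0.0], [0.001, -0.001, -1.0]]
ft_force: [-0.0, -0.6, -0.6]
grip_width: 0.0345
time_s: 19.55
position: [0.5364, 0.2223, 0.1024]
tool_rot: [[0.875, -0.484, 0.002], [-0.484, -0.875, 0.001], [0.002, -0.002, -1.0]]
ft_force: [-1.0, -0.8, 5.9]
grip_width: 0.0343
time_s: 19.75
position: [0.5366, 0.2224, 0.1023]
tool_rot: [[0.875, -0.484, 0.003], [-0.484, -0.875, 0.001], [0.002, -0.002, -1.0]]
ft_force: [-1.7, -1.1, 10.1]
grip_width: 0.0347
```

It is on the floor: contact is at 0.1025, which is the grip height 0.0974 plus 5 mm. I'll ease off, release, rise and back away for a check.

```bash
python3 -m crank '[0,0,0,0,0,0.001,0, 0,0,0,0,0,0.001,0, 0,0,0,0,0,0,45, 0,0,0,0,0,0,55, 0,0,0,0,0,0,65, 0,0,0,0,0,0,75, 0,0,0,0,0,0,75, 0,0,0,0,0,0.01,75, 0,0,0,0,0,0.02,75,0,0,0,0,0,0.03,75,0,0,0,0,0,0.04,75,0,0,0,-0.01,-0.03,0.03,75,0,0,0,-0.015,-0.045,0,75,0,0,0,-0.015,-0.045,0,75,0,0,0,-0.015,-0.045,0,75,0,0,0,-0.015,-0.045,0,75,0,0,0,-0.015,-0.045,0,75,0,0,0,-0.015,-0.045,0,75,0,0,0,-0.015,-0.045,0,75,0,0,0,0,0,0,75]'
python3 -m crank '[0,0,0,-0.01,-0.04,0,75,0,0,0,-0.01,-0.04,0,75,0,0,0,-0.01,-0.04,0,75,0,0,0,-0.01,-0.04,0,75,0,0,0,0,0,0,75,0,0,0,0,0,0,75]'
python3 - <<'E'
from rig import *; from h import *
t=get_image("top")["frame"][:,:,::-1]; s=get_image("scene")["frame"][:,:,::-1]
A=cv2.resize(t[140:240,145:265],(400,333),interpolation=2);B=cv2.resize(s[215:325,310:430],(400,333),interpolation=2)
cv2.imwrite("pics/v6.png",np.vstack([np.hstack([A,B]),np.hstack([cv2.resize(t,(400,250),interpolation=3),cv2.resize(s,(400,250),interpolation=3)])]))
E
```

```text
time_s: 21.75
position: [0.4196, -0.1272, 0.2334]
tool_rot: [[0.872, -0.49, 0.001], [-0.49, -0.872, -0.002], [0.001, 0.001, -1.0]]
ft_force: [-0.2, 1.1, -0.2]
grip_width: 0.0639
time_s: 22.35
position: [0.3808, -0.2828, 0.2329]
tool_rot: [[0.875, -0.485, 0.0], [-0.485, -0.875, 0.0], [0.0, -0.0, -1.0]]
ft_force: [-0.6, 0.1, -0.9]
grip_width: 0.0637
```

View pics/v6.png

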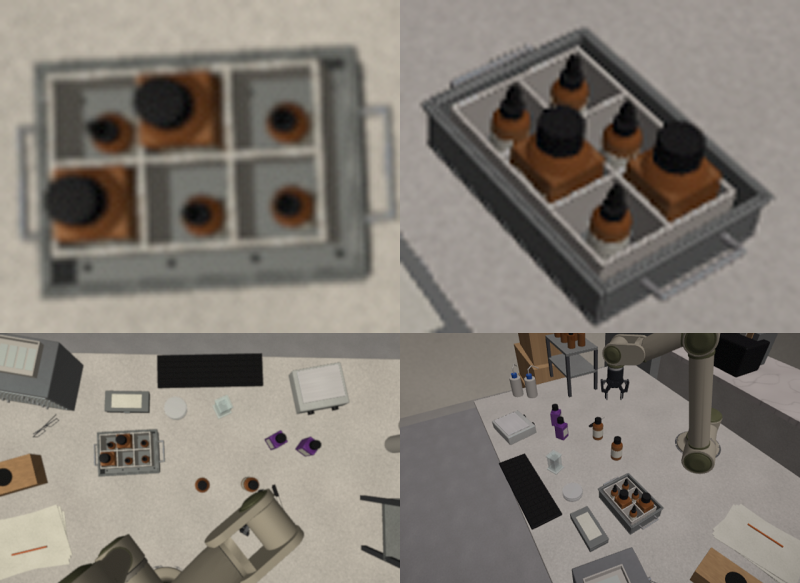

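Both square bottles stand upright and level in their compartments, with caps at (163,103) and (77,200) in the top crop. The four droppers, the round and purple bottles and the rest are where they were. The gripper is clear, so I'll hand the job in.

```bash
python3 -c "
from rig import *; print(close_job())"
```

```text
the job is handed in; nothing more can be done
None
```

Both square amber bottles are standing upright in the carrier's two empty compartments and have been released. I handed the job in at about 22 s.

- **Seating:** Each bottle went in with the wrist force staying at about its own weight (3 to 4 N). Both touched down 5 mm above the height at which they were gripped on the bench, which matches the carrier's floor. I pressed at most about 11 N before letting go.
- **Last check:** The final pictures show both bottles level in their compartments and the four droppers, round bottles and purple look-alikes where they were. The dishes, jar and slide box also look unmoved. The marker is partly hidden by the arm in the last top view, but nothing went near it. The gripper is clear of everything.
- **First grasp failed:** My first grip on the first bottle shut on top of its cap, with about 18 N upward on the wrist. The fingertips sit roughly 20 mm higher than the stated geometry implied. The bottle rocked slightly but stayed upright in place, and I regripped 20 mm lower.
- **Disagreement between views:** The two cameras differed by about 6 mm on where the divider sits along y. I used a combined estimate, and both bottles entered without touching the partitions.

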